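# Clear the label roll from the drawer's path and put the project box away

## Task

Stow the small black project box in the grey drawer unit. First move the roll of labels that blocks the drawer off to one side (either side), where it is left standing on the bench wholly clear of the drawer's path, while the drawer stays shut and without bumping the roll against the unit or tipping it over; then pull the drawer fully out, lay the box flat inside it, and push the drawer fully shut. Leave the solder spool and the roll of black tape where they are.

Things in the scene. Friction and masses are not known exactly. Their poses are not given: they have to be found in the camera images.
- drawer_unit: low grey one-drawer unit, fixed to the bench: 180 deep (x) x 170 wide (y) x 66 mm high. Origin: centre of its underside, on the bench top. Its own -x axis points out of its front, the way the drawer opens; +y is to its left as seen looking along +x, z up. It stands turned about z by up to 0.3 rad. The drawer's front panel (168 wide, from 9 to 63 mm above the bench) is 8 mm thick and covers the front: its outer face is 98 mm before the origin when shut.
- drawer (a joint): how far the drawer is out, m: 0 shut, 0.13 fully out (hard stop). It slides with about 2 N of friction, stays where it is left, and may start up to 10 mm ajar.
- drawer_handle (a point): middle of the steel bow handle's bar, moves with the drawer. The bar is 10 mm thick, runs along the unit's y for 96 mm, 42 mm above the bench and 42 mm before the front panel's outer face, on a 10 mm post at each end. Between bar and panel is a gap 37 mm deep and 86 mm wide, open above and below. Axes as the unit's.
- drawer_bay (a point): point on the drawer's inner floor, midway between its sides, 60 mm behind the inner face of its front panel and 15 mm above the bench; moves with the drawer, axes as the unit's. The inside reaches from 60 mm before it (-x) to 88 mm behind it (+x) and 72 mm to either side; side walls rise 36 mm above the floor, the front panel 48 mm. With the drawer fully out, the unit's front edge (66 mm above the bench) is 70 mm behind this point.
- label_roll: part-used roll of white printed labels standing with its axis upright in front of the drawer's handle: round, about 63 mm across and 48 mm high, 0.12 kg, free to slide. Origin: centre of its underside; z up. It is clear when its centre is more than 115 mm to the side (y) of the unit's middle line.
- project_box: small closed black plastic box, 45 (x) x 75 (y) x 26 mm high, 0.09 kg, lying on the bench left of the drawer unit. Origin: centre of its underside; z up.
- solder_spool: bystander: blue solder spool on end, 58 mm across, 40 mm high. Origin: centre of its underside.
- tape_roll: bystander: roll of black tape lying flat, 66 mm across, 19 mm high. Origin: centre of its underside.
Mind the look-alikes: they are no part of the job. Leave any orange or purple look-alike of the project_box alone. Several things have the shape of the label_roll; the one meant has the colours described above.

How it is judged:
By the outcome, as a careful person would: the job done as asked, in the order asked, and still so for the second after the job is handed in, with the robot touching nothing.
It also fails if it takes over 67 s, if anything falls off the work surface, if the arm or the gripper's body presses on something with over 40 N, if the wrist force passes 120 N, or if a joint passes its speed limit or range.

## Robot

A 6-joint arm with a two-finger parallel gripper is mounted at the origin on a cart in front of the work surface, level with it; the furniture and walls round the work are solid. World frame = base frame: x ahead of the robot, y to its left, z up, the work surface at z = 0. Lengths are in mm, angles in rad, forces in N, time in s.
With the tool pointing down it reaches from about 350 to 950 mm from the base axis. Payload 17.4 kg.
Tool frame: the origin (TCP) lies at the very end of the fingers, on their centre line; the grasp point (between the pads) lies 19 mm behind it; z points along the fingers, y is the line along which they close (so a half turn about z gives the same grasp; the last joint's range is limited). The gripper opens to 93 mm and grips with 3 to 60 N. Pads are 15 mm wide; open, the fingers measure 128 mm over their backs; the gripper's body (75 mm by 188 mm) begins 65 mm behind the grasp point.
Start: joints at [-1.143, 0.116, 1.442, -0, 1.584, -0.038], TCP at [303.16, -603.097, 218.646] pointing down, gripper open.
Joint ranges: [-2.83, 2.83], [-0.83, 2.19], [0.07, 2.5], [-1.14, 4.28], [0.01, 3], [-2.97, 2.97]. Speed limits (rad/s): [1.89, 1.89, 2.22, 3.14, 3.14, 3.14].

## Interface

Orientations are given as a unit quaternion [x, y, z, w].
In Python, from plant import r, eyes, models gives the robot as it stands. The module is installed in compiled form; this text tells all that it offers.
- The arm moves only by the tool apply_moves, never from a script. Its argument "increments" is a list that holds one entry, the list of rows, each a list of 7 numbers: the shift along the tool's x, y, z each as a share of 1 m, from -1 to 1, then the turn, a rotation vector about the tool's x, y, z each as a share of 180 degrees, from -1 to 1, then the opening, from -1 (shut) to 1 (fully open), so that 0 is half open. In form: [[[tx, ty, tz, ax, ay, az, claw], ...]]. A call has 1 to 20 rows; each row is the pose to reach, as a shift and turn from the pose commanded when the call began, along the tool's axes at that moment, turning the shorter way round; what a row does not reach only later rows make up. A row lasts 1/8 s, in which the tool goes at most 62.5 mm and 10.7 degrees, less where a joint would pass 70% of its speed; a pose out of reach is approached as far as the arm can. A call with a number of a shift or a turn outside -1 to 1 is refused whole. A call with a gripper value outside its range is refused whole. The fingers move at their own pace and stop on an object; "newtons" is the grip in N (left out, the last holds). Time passes only in rows, so rows that repeat a pose let the fingers close. It gives the time, the measured TCP pose, the force, the opening and the grip force at its end, in the units of the state.
- r.get_state(): the state, without advancing time (a new reading comes with each control period).
- eyes.snapshot(name): name is "scene" or "top"; returns a dict with "frame" (420x560x3 uint8, red, green, blue), "depth" (420x560 float32, mm along the optical axis (not along the pixel's ray), 0 where there is no reading), "fx", "fy", "cx", "cy" (pixels), "extrinsics" (4x4, takes a point from camera to world coordinates). Camera axes: x right, y down, z forward; pixel columns grow to the right and rows downward; lengths in mm; the calibration is good to about 2 mm. A picture is of the moment at which its call begins.
- r.finish_job(): hands the job in; it is judged then, once.
Trained networks look in a picture, given as the dict that the camera call returned (one of the last four; its "shot" number tells which), for a name from the list of things; names that differ only in an ending like _2 or _b are one class to them, and where a whole thing is asked for, a point or a joint stands for the part that bears it (a point fixed in the world has none). Each returns a list of dicts, best first, with "conf" (0 to 1); they miss things now and then, are a little off and sometimes report something else, mostly with a low value. They report only what shows in the picture. A call takes as long as a camera call. They do not tell look-alikes from the thing itself.
- models.search_frame(picture, thing): "at" ([x, y, z] in mm, in the coordinates of the camera as it stood for that picture, good to about 4 mm: the middle of the surface that is visible of it).
- models.trace(picture, thing): "mask" (420x560 bool, what is visible of it).
- models.pinpoint(picture, thing): "at" ([x, y, z] in mm, in the coordinates of the camera as it stood for that picture, good to about 4 mm: a listed point, or the origin of a listed thing).
The state is a dict: "time_s": time; "joint_positions": joint angles; "qd": joint speeds; "joint_efforts": joint torques, N m; "position": TCP position; "orientation": TCP orientation; "ft_force": force on the tool from outside, world axes, zero at the start; "ft_torque": the same for the moment, N m; "grip_width": finger opening in mm; "grip_force": force on a finger pad.
Only numpy, scipy, OpenCV 4.12 (cv2) and the standard library are available. Lean on these libraries where they do the work, as an engineer would, in place of code of your own. Each camera call takes 0.05 s, during which the arm holds its last target. There are 200 camera calls.

## Working session

There is one attempt and no reset: what is moved stays moved. The work goes in short steps, Python scripts to look and compute and a tool call to move; the robot and the scene stay as the last step left them, time stands still between calls to the robot, and variables do not carry over. Pictures are saved under pics/ and viewed, at most 10 in all, crops included, and the job is handed in when it is done.

Besides the shell and the picture viewer there is one more tool, called after "Request:" by a JSON object that holds its "name" and its "arguments". apply_moves: Moves the arm, as the interface text tells. Its arguments: {"type":"object","properties":{"increments":{"type":"array","items":{"type":"array","items":{"type":"array","items":{"type":"number","minimum":-1,"maximum":1}}}},"newtons":{"type":"number"}},"required":["increments"]}

```bash
mkdir -p pics
cat > h.py <<'E'
import numpy as np, cv2
from plant import r, eyes, models
from scipy.spatial.transform import Rotation as R
def w(p,a): 
    E=np.array(p["extrinsics"]); return (E[:3,:3]@np.array(a)+E[:3,3])
def cloud(p):
    d=p["depth"]; v,u=np.indices(d.shape)
    c=np.stack([(u-p["cx"])/p["fx"]*d,(v-p["cy"])/p["fy"]*d,d],-1)
    E=np.array(p["extrinsics"]); return c@E[:3,:3].T+E[:3,3]
def save(p,n,): cv2.imwrite("pics/"+n,p["frame"][:,:,::-1])
def px(p,W):
    E=np.array(p["extrinsics"]); c=E[:3,:3].T@(np.array(W)-E[:3,3]); return [round(p["fx"]*c[0]/c[2]+p["cx"]),round(p["fy"]*c[1]/c[2]+p["cy"])]
E
cat > a.py <<'E'
from h import *
np.set_printoptions(precision=1,suppress=True)
s=r.get_state(); print(s["position"],s["orientation"],s["grip_width"],s["time_s"])
ims=[]
for n in ["scene","top"]:
    p=eyes.snapshot(n); ims.append(p["frame"]); save(p,n+"0.png")
    for t in ["drawer_unit","drawer_handle","drawer_bay","label_roll","project_box","solder_spool","tape_roll"]:
        print(n,t,[(w(p,k["at"]),round(k["conf"],2),px(p,w(p,k["at"]))) for k in models.pinpoint(p,t)[:4]])
E
python3 a.py
```

```text
[ 303.1 -602.9  217.9] [ 1.   0.2 -0.  -0. ] 92.99723895549626 0.0
scene drawer_unit [(array([ 732.1, -201.6,   -6.3]), 0.95, [271, 204])]
scene drawer_handle [(array([ 586.4, -187.5,   38.4]), 0.88, [300, 206])]
scene drawer_bay [(array([ 695.4, -195.6,   10.5]), 0.86, [277, 203]), (array([459.7,  64.5,   3.1]), 0.31, [257, 261])]
scene label_roll [(array([ 515.5, -175.1,   -0.5]), 0.63, [314, 228])]
scene project_box [(array([460.6,  66. ,   4. ]), 0.81, [256, 261])]
scene solder_spool [(array([574.4, 223.4,  -5. ]), 0.76, [173, 267])]
scene tape_roll [(array([ 370.1, -406.2,   -3. ]), 0.56, [410, 225])]
top drawer_unit [(array([ 731.4, -199.7,   -1.1]), 0.93, [327, 141])]
top drawer_handle [(array([ 588.5, -184.7,   41.3]), 0.93, [326, 191])]
top drawer_bay []
top label_roll [(array([ 519.9, -173.4,    1.9]), 0.85, [321, 218]), (array([ 336.8, -165.6,    1. ]), 0.57, [320, 287])]
top project_box [(array([371.9, -55.8,   2. ]), 0.87, [279, 275]), (array([457.4,  62.9,  -3.2]), 0.81, [234, 244]), (array([ 356.4, -267.1,   -3. ]), 0.67, [357, 278])]
top solder_spool [(array([573.7, 229.6,   4.5]), 0.67, [171, 202])]
top tape_roll [(array([ 363.2, -407.3,    4.8]), 0.82, [410, 275])]
```

View pics/top0.png

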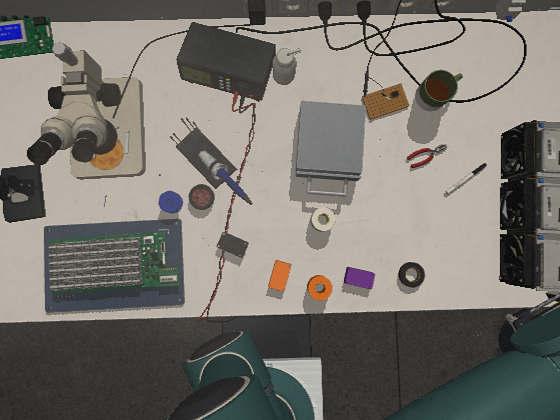

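View pics/scene0.png

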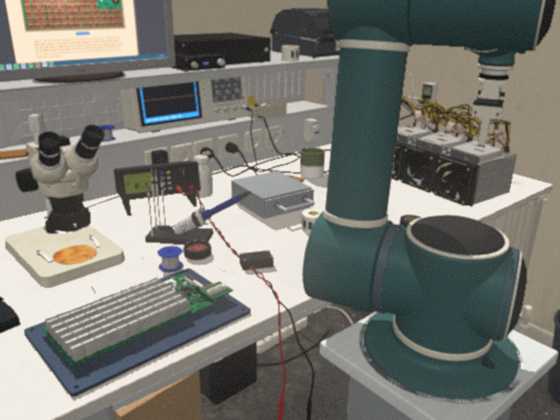

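The top view shows the white label roll at (321,218), in front of the handle at (326,191). The black box is at (234,244), the orange and purple decoys at (279,275), (357,278) and (320,287), and the spool and tape at (171,202) and (410,275). Next I refine the yaws.

```bash
cat > b.py <<'E'
from h import *
np.set_printoptions(precision=1,suppress=True)
p=eyes.snapshot("top"); C=cloud(p)
def rect(m,lo,hi):
    q=C[m&(C[...,2]>lo)&(C[...,2]<hi)]; 
    (c,sz,a)=cv2.minAreaRect(q[:,:2].astype(np.float32)); print(len(q),np.array(c),np.array(sz),a,np.median(q[:,2]), np.median(q[:,:2],0)); return
for t in ["drawer_unit","label_roll","project_box"]:
    for k in models.trace(p,t)[:4]:
        print(t,k["conf"]); m=k["mask"]; h=np.percentile(C[m][:,2],70); m=cv2.erode(m.astype(np.uint8),np.ones((2,2)))>0 if t!="drawer_unit" else m; rect(m,h-8,h+8)
        if t=="drawer_unit": rect(m,30,52)
E
python3 b.py
```

```text
drawer_unit 0.78
4599 [ 722.7 -200.8] [170.1 194.6] 84.11038208007812 66.37127148122863 [ 724.4 -200.7]
352 [ 674.4 -152.5] [251.  137.1] 39.82944869995117 46.11867986887228 [ 601.2 -181.2]
drawer_unit 0.44
436 [456.6  64.4] [71.2 43. ] 64.73623657226562 24.317247769160304 [456.7  63.2]
9 [458.7  63.6] [65.7 36.5] 65.02637481689453 30.746770306435337 [454.9  59.3]
label_roll 0.97
356 [ 340.4 -161.1] [60.5 55.9] 61.37510299682617 48.439050095658786 [ 340.5 -161.6]
label_roll 0.86
330 [ 515.3 -175.5] [56.8 59.7] 42.909427642822266 48.29679142090379 [ 515.4 -176. ]
label_roll 0.57
346 [ 364.1 -407.6] [65.7 60.8] 88.33484649658203 19.771720428868434 [ 363.6 -408.6]
project_box 0.96
412 [ 358.8 -268.7] [72. 41.] 77.21943664550781 24.7770037037709 [ 358.8 -268.9]
project_box 0.69
432 [456.7  64. ] [70.8 43. ] 66.04035186767578 24.32371588686533 [456.7  64.5]
```

```bash
cat > m.py <<'E'
import sys
from h import *
# usage: m.py yawdeg x y z [x y z ...]  world targets, yaw = world direction of tool y
s=r.get_state(); T=R.from_quat(s["orientation"]); P=np.array(s["position"])
a=np.radians(float(sys.argv[1])); y=np.array([np.cos(a),np.sin(a),0]); z=np.array([0,0,-1]); x=np.cross(y,z)
G=R.from_matrix(np.stack([x,y,z],1)); rv=(T.inv()*G).as_rotvec()/np.pi
print("time",s["time_s"],"pos",P.round(1),"yaw",np.degrees(np.arctan2(*T.as_matrix()[[1,0],1])).round(1),"grip",round(s["grip_width"],1),"F",np.round(s["ft_force"],1))
print("tool axes",T.as_matrix().round(3).tolist())
for t in np.array(sys.argv[2:],float).reshape(-1,3): print(t,"shift",(T.inv().apply(t-P)/1000).round(4),"turn",rv.round(4))
E
python3 m.py -95.9 515.5 -175.5 120 515.5 -175.5 8
```

```text
time 1.0 pos [ 303.1 -603.1  218.6] yaw -63.3 grip 93.1 F [-0.5 -0.7 -0.1]
tool axes [[0.893, 0.449, -0.0], [0.449, -0.893, -0.0], [-0.0, -0.0, -1.0]]
[ 515.5 -175.5  120. ] shift [ 0.3818 -0.2867  0.0986] turn [-0.      0.      0.1811]
[ 515.5 -175.5    8. ] shift [ 0.3818 -0.2867  0.2106] turn [-0.      0.      0.1811]
```

Request:
{"name": "apply_moves", "arguments": {"increments": [[[0.382,-0.287,0.099,0,0,0.181,1],[0.382,-0.287,0.099,0,0,0.181,1],[0.382,-0.287,0.099,0,0,0.181,1],[0.382,-0.287,0.099,0,0,0.181,1],[0.382,-0.287,0.099,0,0,0.181,1],[0.382,-0.287,0.099,0,0,0.181,1],[0.382,-0.287,0.099,0,0,0.181,1],[0.382,-0.287,0.099,0,0,0.181,1],[0.382,-0.287,0.099,0,0,0.181,1],[0.382,-0.287,0.099,0,0,0.181,1],[0.382,-0.287,0.099,0,0,0.181,1],[0.382,-0.287,0.099,0,0,0.181,1]]]}}

```text
time_s: 2.5
position: [515.3, -176.0, 119.9]
orientation: [0.999, -0.052, 0.0, 0.0]
ft_force: [-1.3, 0.2, 0.3]
grip_width: 92.7
grip_force: 0.0
```

```bash
python3 m.py -95.9 515.5 -175.5 8
python3 - <<'E'
from h import *
p=eyes.snapshot("scene"); save(p,"s1.png")
for n in ["scene","top"]:
    p=eyes.snapshot(n); print([w(p,k["at"]).round() for k in models.pinpoint(p,"label_roll")])
E
```

```text
time 2.5 pos [ 515.3 -176.   119.9] yaw -96.0 grip 92.7 F [-1.3  0.2  0.3]
tool axes [[0.995, -0.104, 0.0], [-0.104, -0.995, -0.0], [0.0, 0.0, -1.0]]
[ 515.5 -175.5    8. ] shift [ 1.000e-04 -6.000e-04  1.119e-01] turn [ 0.0001 -0.0001 -0.0004]
[array([ 518., -174.,   -2.]), array([ 368., -404.,   -0.]), array([ 735., -199.,   -8.])]
[]
```

Request:
{"name": "apply_moves", "arguments": {"increments": [[[0.001,0,0.05,0,0,0,1],[0.001,0,0.08,0,0,0,1],[0.001,0,0.11,0,0,0,1],[0.001,0,0.11,0,0,0,1],[0.001,0,0.11,0,0,0,0],[0.001,0,0.11,0,0,0,0],[0.001,0,0.11,0,0,0,-0.2],[0.001,0,0.11,0,0,0,-0.5],[0.001,0,0.11,0,0,0,-0.5],[0.001,0,0.11,0,0,0,-0.5]]], "newtons": 20}}

```text
time_s: 4.0
position: [516.9, -175.2, 10.3]
orientation: [0.999, -0.051, 0.0, 0.0]
ft_force: [-1.4, 2.0, 5.9]
grip_width: 61.0
grip_force: 20.0
```

Request:
{"name": "apply_moves", "arguments": {"increments": [[[-0.01,0,-0.02,0,0,0,-0.5],[-0.01,0.03,-0.03,0,0,0,-0.5],[-0.01,0.07,-0.03,0,0,0,-0.5],[-0.01,0.11,-0.03,0,0,0,-0.5],[-0.01,0.14,-0.03,0,0,0,-0.5],[-0.01,0.155,-0.03,0,0,0,-0.5],[-0.01,0.155,-0.03,0,0,0,-0.5],[-0.01,0.155,-0.02,0,0,0,-0.5],[-0.01,0.155,-0.01,0,0,0,-0.5],[-0.01,0.155,-0.004,0,0,0,-0.5],[-0.01,0.155,0.0,0,0,0,-0.5],[-0.01,0.155,0.0,0,0,0,-0.5]]]}}

```text
time_s: 5.5
position: [490.9, -328.1, 10.0]
orientation: [0.999, -0.051, 0.0, -0.0]
ft_force: [-1.5, 3.9, 4.9]
grip_width: 61.2
grip_force: 20.0
```

Request:
{"name": "apply_moves", "arguments": {"increments": [[[0,0,0,0,0,0,0.45],[0,0,0,0,0,0,0.6],[0,0,0,0,0,0,0.9],[0,0,0,0,0,0,0.9],[0,0,-0.03,0,0,0,0.9],[0,0,-0.08,0,0,0,0.9],[0,0,-0.13,0,0,0,0.6],[0,-0.1,-0.13,0,0,0,0],[0,-0.155,-0.13,0,0,0,-0.2],[0,-0.155,-0.13,0,0,0,-0.2],[0,-0.155,-0.13,0,0,0,-0.2]]]}}

```text
time_s: 6.88
position: [506.8, -172.5, 139.9]
orientation: [0.999, -0.05, 0.0, 0.0]
ft_force: [-0.2, 0.1, 0.0]
grip_width: 43.0
grip_force: 0.0
```

```bash
python3 m.py -5.9 584.8 -186.5 100 584.8 -186.5 23
python3 - <<'E'
from h import *
for n in ["scene","top"]:
    p=eyes.snapshot(n); save(p,n+"2.png")
    for t in ["label_roll","drawer_handle"]: print(n,t,[w(p,k["at"]).round() for k in models.pinpoint(p,t)])
E
```

```text
time 6.875 pos [ 506.8 -172.5  139.9] yaw -95.7 grip 43.0 F [-0.2  0.1  0. ]
tool axes [[0.995, -0.1, 0.001], [-0.1, -0.995, -0.0], [0.001, 0.0, -1.0]]
[ 584.8 -186.5  100. ] shift [0.0789 0.0061 0.04  ] turn [ 2.000e-04 -1.000e-04 -4.991e-01]
[ 584.8 -186.5   23. ] shift [0.0789 0.0061 0.117 ] turn [ 2.000e-04 -1.000e-04 -4.991e-01]
scene label_roll []
scene drawer_handle [array([ 583., -186.,   35.])]
top label_roll [array([ 493., -330.,   -0.])]
top drawer_handle []
```

Request:
{"name": "apply_moves", "arguments": {"increments": [[[0.076,0.006,0.03,0,0,-0.499,-0.2],[0.076,0.006,0.03,0,0,-0.499,-0.2],[0.076,0.006,0.03,0,0,-0.499,-0.2],[0.076,0.006,0.03,0,0,-0.499,-0.2],[0.076,0.006,0.03,0,0,-0.499,-0.2],[0.076,0.006,0.03,0,0,-0.499,-0.2],[0.076,0.006,0.03,0,0,-0.499,-0.2],[0.076,0.006,0.03,0,0,-0.499,-0.2],[0.076,0.006,0.03,0,0,-0.499,-0.2],[0.076,0.006,0.03,0,0,-0.499,-0.2],[0.076,0.006,0.03,0,0,-0.499,-0.2],[0.076,0.006,0.03,0,0,-0.499,-0.2]]]}}

```text
time_s: 8.68
position: [581.6, -188.1, 109.6]
orientation: [0.744, 0.668, -0.0, -0.0]
ft_force: [-0.1, -0.4, 0.9]
grip_width: 37.1
grip_force: 0.0
```

```bash
python3 m.py -5.9 582 -186.3 23
python3 - <<'E'
from h import *
p=eyes.snapshot("top"); f=p["frame"][140:270,250:430,::-1]; cv2.imwrite("pics/c3.png",cv2.resize(f,None,fx=4,fy=4))
p=eyes.snapshot("scene");q=[k for k in models.trace(p,"drawer_handle")]; print([ (k["conf"],k["mask"].sum()) for k in q])
print([w(p,k["at"]).round() for k in models.pinpoint(p,"drawer_handle")])
E
```

```text
time 8.675 pos [ 581.6 -188.1  109.6] yaw -6.1 grip 37.1 F [-0.1 -0.4  0.9]
tool axes [[0.107, 0.994, -0.0], [0.994, -0.107, 0.0], [0.0, -0.0, -1.0]]
[ 582.  -186.3   23. ] shift [0.0019 0.0003 0.0866] turn [-0.     -0.     -0.0014]
[(0.68, np.int64(881))]
[array([ 584., -185.,   38.])]
```

View pics/c3.png

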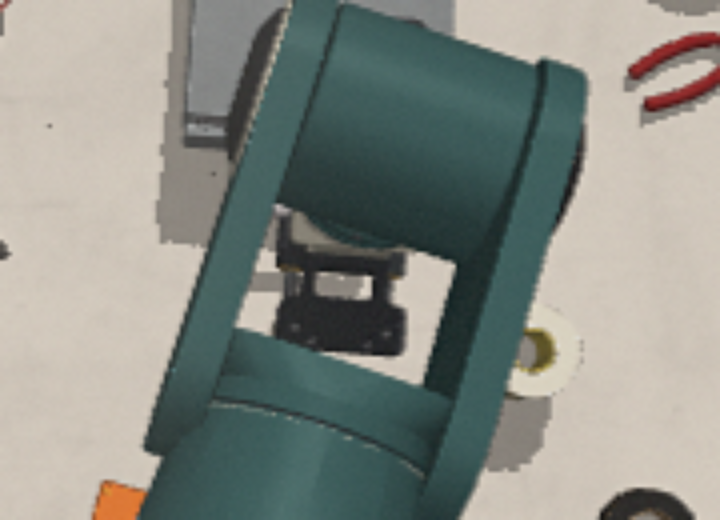

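The roll stands clear on the right (crop 545,350), and the gripper is over the handle. I go down now.

Request:
{"name": "apply_moves", "arguments": {"increments": [[[0.001,0,0.03,0,0,0,-0.2],[0.001,0,0.05,0,0,0,-0.2],[0.001,0,0.065,0,0,0,-0.2],[0.001,0,0.08,0,0,0,-0.2],[0.001,0,0.086,0,0,0,-0.2],[0.001,0,0.086,0,0,0,-0.2]]]}}

```text
time_s: 9.62
position: [581.7, -187.0, 23.5]
orientation: [0.744, 0.669, -0.0, -0.0]
ft_force: [0.1, -0.1, -0.3]
grip_width: 37.2
grip_force: 0.0
```

Request:
{"name": "apply_moves", "arguments": {"increments": [[[0,0,0,0,0,0,-0.6],[0,0,0,0,0,0,-0.8],[0,0,0,0,0,0,-1],[0,0,0,0,0,0,-1],[0,0,0,0,0,0,-1]]], "newtons": 25}}

```text
time_s: 10.25
position: [582.1, -187.1, 24.1]
orientation: [0.744, 0.669, 0.0, 0.0]
ft_force: [3.2, -0.3, 4.1]
grip_width: 8.9
grip_force: 25.0
```

Request:
{"name": "apply_moves", "arguments": {"increments": [[[0,-0.01,0,0,0,0,-1],[0,-0.03,0,0,0,0,-1],[0,-0.05,0,0,0,0,-1],[0,-0.07,0,0,0,0,-1],[0,-0.09,0,0,0,0,-1],[0,-0.105,0,0,0,0,-1],[0,-0.112,0,0,0,0,-1],[0,-0.116,0,0,0,0,-1],[0,-0.119,0,0,0,0,-1],[0,-0.119,0,0,0,0,-1]]]}}

```text
time_s: 11.5
position: [462.9, -174.9, 24.1]
orientation: [0.744, 0.669, -0.0, 0.0]
ft_force: [-3.6, -5.5, 7.3]
grip_width: 9.2
grip_force: 25.0
```

Request:
{"name": "apply_moves", "arguments": {"increments": [[[0,-0.002,0,0,0,0,-1],[0,-0.003,0,0,0,0,-1],[0,-0.004,0,0,0,0,-1],[0,-0.004,0,0,0,0,-1]]]}}

```text
time_s: 12.0
position: [461.8, -174.7, 24.3]
orientation: [0.744, 0.669, 0.002, 0.003]
ft_force: [29.0, -9.8, -12.5]
grip_width: 9.3
grip_force: 25.0
```

Request:
{"name": "apply_moves", "arguments": {"increments": [[[0,0,0,0,0,0,-0.4],[0,0.002,0,0,0,0,-0.2],[0,0.002,0,0,0,0,-0.2],[0,0.002,-0.03,0,0,0,-0.2],[0,0.002,-0.09,0,0,0,0.2],[0,0.002,-0.13,0,0,0,1],[0,0.002,-0.13,0,0,0,1],[0,0.002,-0.13,0,0,0,1]]]}}

```text
time_s: 13.0
position: [460.9, -174.0, 152.6]
orientation: [0.744, 0.669, -0.0, -0.001]
ft_force: [0.3, 0.5, -0.3]
grip_width: 72.8
grip_force: 0.0
```

```bash
python3 m.py -24 456.7 64 150
python3 - <<'E'
from h import *
for n in ["top","scene"]:
  p=eyes.snapshot(n)
  print([w(p,k["at"]).round() for k in models.pinpoint(p,"drawer_handle")],[w(p,k["at"]).round() for k in models.pinpoint(p,"drawer_bay")])
E
```

```text
time 13.0 pos [ 460.9 -174.   152.6] yaw -6.1 grip 72.8 F [ 0.3  0.5 -0.3]
tool axes [[0.106, 0.994, -0.001], [0.994, -0.106, 0.001], [0.0, -0.001, -1.0]]
[456.7  64.  150. ] shift [ 0.2362 -0.0294  0.0028] turn [-0.0004 -0.0001  0.0996]
[] [array([ 568., -186.,   15.]), array([ 730., -198.,    1.])]
[array([ 463., -171.,   40.])] [array([ 571., -181.,    9.])]
```

Request:
{"name": "apply_moves", "arguments": {"increments": [[[0.236,-0.029,0.003,0,0,0.1,0.7],[0.236,-0.029,0.003,0,0,0.1,0.7],[0.236,-0.029,0.003,0,0,0.1,0.7],[0.236,-0.029,0.003,0,0,0.1,0.7],[0.236,-0.029,0.003,0,0,0.1,0.7],[0.236,-0.029,0.063,0,0,0.1,0.7],[0.236,-0.029,0.083,0,0,0.1,0.7],[0.236,-0.029,0.083,0,0,0.1,0.7]]]}}

```text
time_s: 14.3
position: [457.0, 62.9, 70.0]
orientation: [0.839, 0.544, -0.001, -0.001]
ft_force: [-0.1, 1.6, 1.1]
grip_width: 78.9
grip_force: 0.0
```

```bash
python3 m.py -24 456.7 64 4
python3 - <<'E'
from h import *
p=eyes.snapshot("scene"); f=p["frame"][170:320,150:350,::-1]; cv2.imwrite("pics/c4.png",cv2.resize(f,None,fx=4,fy=4))
print([w(p,k["at"]).round() for k in models.pinpoint(p,"project_box")])
E
```

```text
time 14.3 pos [457.   62.9  70. ] yaw -24.1 grip 78.9 F [-0.1  1.6  1.1]
tool axes [[0.409, 0.913, -0.002], [0.913, -0.409, -0.0], [-0.001, -0.002, -1.0]]
[456.7  64.    4. ] shift [ 0.0009 -0.0006  0.066 ] turn [-0.0007  0.0004 -0.0007]
[array([464.,  67.,   3.]), array([375., -57.,  -6.]), array([ 358., -268.,   -4.])]
```

View pics/c4.png

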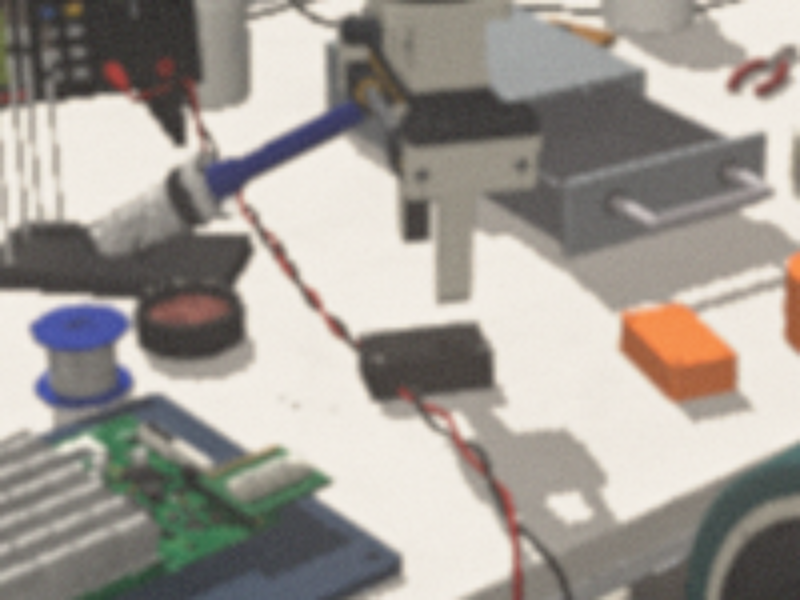

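The drawer is fully out and empty. The gripper is aligned over the black box (crop 425,360), with nothing in the fingers' way.

Request:
{"name": "apply_moves", "arguments": {"increments": [[[0.001,-0.001,0.03,0,0,0,0.7],[0.001,-0.001,0.05,0,0,0,0.7],[0.001,-0.001,0.065,0,0,0,0.7],[0.001,-0.001,0.065,0,0,0,0.7],[0.001,-0.001,0.065,0,0,0,0.2],[0.001,-0.001,0.065,0,0,0,-0.3],[0.001,-0.001,0.065,0,0,0,-0.5],[0.001,-0.001,0.065,0,0,0,-0.5],[0.001,-0.001,0.065,0,0,0,-0.5]]], "newtons": 20}}

```text
time_s: 15.52
position: [457.1, 64.9, 5.9]
orientation: [0.839, 0.544, 0.0, 0.0]
ft_force: [-0.7, -0.8, 3.6]
grip_width: 44.7
grip_force: 19.9
```

Request:
{"name": "apply_moves", "arguments": {"increments": [[[0,0,-0.05,0,0,0,-0.5],[0,0,-0.11,0,0,0,-0.5],[0,0,-0.14,0,0,0,-0.5],[0,0,-0.14,0,0,0,-0.5]]]}}

```text
time_s: 16.02
position: [457.8, 65.0, 147.7]
orientation: [0.839, 0.544, 0.002, 0.001]
ft_force: [0.1, 0.9, -1.7]
grip_width: 44.8
grip_force: 19.9
```

```bash
python3 m.py -5.9 571 -185 120 571 -185 19
python3 - <<'E'
from h import *
p=eyes.snapshot("scene"); f=p["frame"][130:320,130:350,::-1]; cv2.imwrite("pics/c5.png",cv2.resize(f,None,fx=3,fy=3))
E
```

```text
time 16.025 pos [457.8  65.  147.7] yaw -24.1 grip 44.8 F [ 0.1  0.9 -1.7]
tool axes [[0.408, 0.913, 0.004], [0.913, -0.408, 0.0], [0.002, 0.003, -1.0]]
[ 571. -185.  120.] shift [-0.1822  0.2052  0.028 ] turn [ 0.0011 -0.0004 -0.1009]
[ 571. -185.   19.] shift [-0.1824  0.2049  0.129 ] turn [ 0.0011 -0.0004 -0.1009]
```

View pics/c5.png

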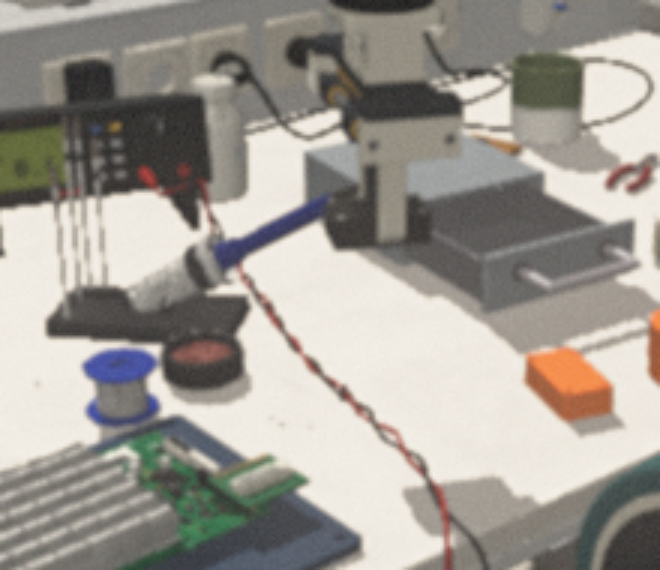

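Request:
{"name": "apply_moves", "arguments": {"increments": [[[-0.04,0.045,0,0,0,-0.101,-0.5],[-0.08,0.09,0,0,0,-0.101,-0.5],[-0.12,0.135,0,0,0,-0.101,-0.5],[-0.16,0.18,0,0,0,-0.101,-0.5],[-0.182,0.205,0.01,0,0,-0.101,-0.5],[-0.182,0.205,0.03,0,0,-0.101,-0.5],[-0.182,0.205,0.06,0,0,-0.101,-0.5],[-0.182,0.205,0.06,0,0,-0.101,-0.5]]]}}

```text
time_s: 17.08
position: [567.9, -183.6, 81.7]
orientation: [0.742, 0.67, -0.001, -0.003]
ft_force: [-0.2, -0.3, -0.7]
grip_width: 44.8
grip_force: 19.9
```

```bash
python3 m.py -5.9 571 -185 21
```

```text
time 17.075 pos [ 567.9 -183.6   81.7] yaw -5.9 grip 44.8 F [-0.2 -0.3 -0.7]
tool axes [[0.102, 0.995, -0.006], [0.995, -0.102, 0.002], [0.002, -0.006, -1.0]]
[ 571. -185.   21.] shift [-0.0012  0.0036  0.0607] turn [-0.0019 -0.0005  0.0002]
```

Request:
{"name": "apply_moves", "arguments": {"increments": [[[0,0.002,0.025,0,0,0,-0.5],[0,0.002,0.045,0,0,0,-0.5],[0,0.002,0.055,0,0,0,-0.5],[0,0.002,0.059,0,0,0,-0.5],[0,0.002,0.061,0,0,0,-0.5],[0,0.002,0.061,0,0,0,-0.5]]]}}

```text
time_s: 17.82
position: [572.1, -185.2, 25.1]
orientation: [0.743, 0.67, 0.0, 0.0]
ft_force: [0.3, -0.3, -2.2]
grip_width: 45.0
grip_force: 19.9
```

Request:
{"name": "apply_moves", "arguments": {"increments": [[[0,0,0.002,0,0,0,-0.5],[0,0,0.003,0,0,0,-0.5],[0,0,0.003,0,0,0,-0.5]]]}}

```text
time_s: 18.2
position: [571.9, -185.1, 21.6]
orientation: [0.743, 0.67, -0.0, -0.0]
ft_force: [-0.0, -0.1, -1.4]
grip_width: 44.8
grip_force: 19.9
```

Request:
{"name": "apply_moves", "arguments": {"increments": [[[0,0,0.001,0,0,0,-0.5],[0,0,0.0015,0,0,0,-0.5],[0,0,0.0015,0,0,0,0.1],[0,0,0.0015,0,0,0,0.3],[0,0,0.0015,0,0,0,0.3],[0,0,0.0015,0,0,0,0.3],[0,0,-0.02,0,0,0,0.3],[0,0,-0.06,0,0,0,0.3],[0,0,-0.12,0,0,0,0.3],[0,0,-0.14,0,0,0,0.3]]]}}

```text
time_s: 19.45
position: [573.0, -185.5, 167.4]
orientation: [0.742, 0.67, 0.001, 0.003]
ft_force: [-0.3, -1.1, 0.5]
grip_width: 60.4
grip_force: 0.0
```

```bash
python3 m.py -5.9 462 -174.5 150
python3 - <<'E'
from h import *
p=eyes.snapshot("scene"); f=p["frame"][130:280,200:400,::-1]; cv2.imwrite("pics/c6.png",cv2.resize(f,None,fx=4,fy=4))
print([w(p,k["at"]).round() for k in models.pinpoint(p,"project_box")],[w(p,k["at"]).round() for k in models.pinpoint(p,"drawer_handle")])
E
```

```text
time 19.45 pos [ 573.  -185.5  167.4] yaw -5.9 grip 60.4 F [-0.3 -1.1  0.5]
tool axes [[0.103, 0.995, 0.006], [0.995, -0.103, -0.002], [-0.002, 0.006, -1.0]]
[ 462.  -174.5  150. ] shift [-0.0004 -0.1117  0.0168] turn [0.0019 0.0005 0.0001]
[array([ 576., -182.,   16.]), array([373., -59.,  -2.]), array([ 460., -172.,   39.])] [array([ 462., -174.,   38.])]
```

View pics/c6.png

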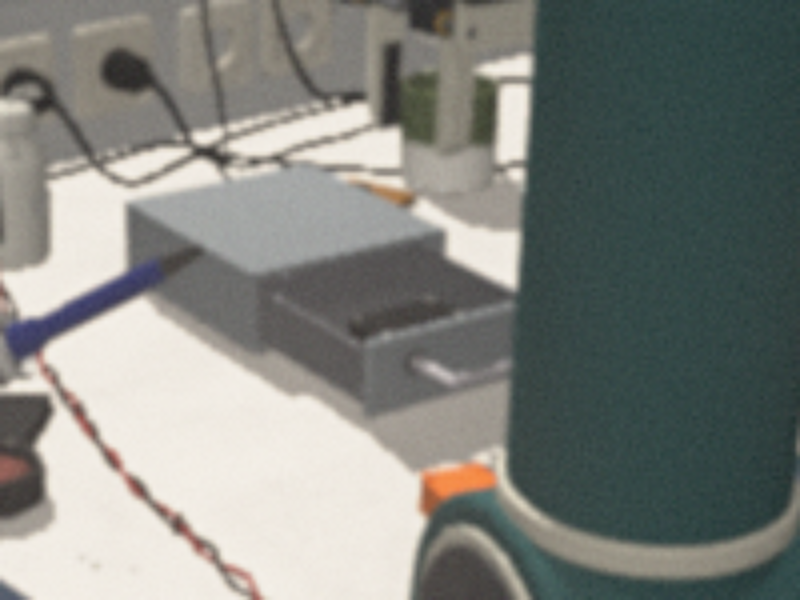

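The box lies flat in the drawer (crop 400,315). Now I grip the handle and push it shut.

Request:
{"name": "apply_moves", "arguments": {"increments": [[[0,-0.06,0,0,0,0,0],[0,-0.113,0,0,0,0,-0.2],[0,-0.113,0.04,0,0,0,-0.2],[0,-0.113,0.08,0,0,0,-0.2],[0,-0.113,0.08,0,0,0,-0.2],[0,-0.113,0.08,0,0,0,-0.2],[0,-0.113,0.08,0,0,0,-0.2]]]}}

```text
time_s: 20.48
position: [460.2, -173.8, 83.1]
orientation: [0.742, 0.67, 0.0, 0.001]
ft_force: [0.9, -0.1, 0.2]
grip_width: 37.4
grip_force: 0.0
```

```bash
python3 m.py -5.9 460.5 -174 24
```

```text
time 20.475 pos [ 460.2 -173.8   83.1] yaw -5.9 grip 37.4 F [ 0.9 -0.1  0.2]
tool axes [[0.103, 0.995, 0.002], [0.995, -0.103, -0.001], [-0.001, 0.002, -1.0]]
[ 460.5 -174.    24. ] shift [-0.0002  0.0002  0.0591] turn [0.0005 0.0002 0.0001]
```

Request:
{"name": "apply_moves", "arguments": {"increments": [[[0,0,0.025,0,0,0,-0.2],[0,0,0.045,0,0,0,-0.2],[0,0,0.059,0,0,0,-0.2],[0,0,0.059,0,0,0,-0.2],[0,0,0.059,0,0,0,-0.7],[0,0,0.059,0,0,0,-1],[0,0,0.059,0,0,0,-1],[0,0,0.059,0,0,0,-1],[0,0,0.059,0,0,0,-1]]], "newtons": 25}}

```text
time_s: 21.6
position: [461.9, -173.9, 23.5]
orientation: [0.743, 0.67, 0.002, 0.003]
ft_force: [22.7, -2.8, -11.9]
grip_width: 9.2
grip_force: 25.0
```

Request:
{"name": "apply_moves", "arguments": {"increments": [[[0,0.008,0,0,0,0,-1],[0,0.02,0,0,0,0,-1],[0,0.035,0,0,0,0,-1],[0,0.05,0,0,0,0,-1],[0,0.065,0,0,0,0,-1],[0,0.08,0,0,0,0,-1],[0,0.095,0,0,0,0,-1],[0,0.108,0,0,0,0,-1],[0,0.118,0,0,0,0,-1],[0,0.123,0,0,0,0,-1],[0,0.126,0,0,0,0,-1],[0,0.126,0,0,0,0,-1]]]}}

```text
time_s: 23.1
position: [585.8, -186.4, 23.3]
orientation: [0.742, 0.67, 0.0, 0.0]
ft_force: [2.0, 0.3, 5.3]
grip_width: 9.1
grip_force: 25.0
```

Request:
{"name": "apply_moves", "arguments": {"increments": [[[0,0.002,0,0,0,0,-1],[0,0.003,0,0,0,0,-1],[0,0.004,0,0,0,0,-1],[0,0.004,0,0,0,0,-1]]]}}

```text
time_s: 23.6
position: [589.4, -186.8, 23.3]
orientation: [0.742, 0.67, 0.0, 0.0]
ft_force: [0.5, 1.7, 6.3]
grip_width: 8.9
grip_force: 25.0
```

Request:
{"name": "apply_moves", "arguments": {"increments": [[[0,0.001,0,0,0,0,-1],[0,0.002,0,0,0,0,-1],[0,0.003,0,0,0,0,-1],[0,0.003,0,0,0,0,-1]]]}}

```text
time_s: 24.1
position: [591.4, -187.0, 23.3]
orientation: [0.743, 0.67, -0.001, -0.001]
ft_force: [-10.9, 2.4, 12.3]
grip_width: 9.4
grip_force: 25.0
```

Request:
{"name": "apply_moves", "arguments": {"increments": [[[0,0.001,0,0,0,0,-1],[0,0.002,0,0,0,0,-1],[0,0.002,0,0,0,0,-1]]]}}

```text
time_s: 24.48
position: [591.5, -187.0, 23.1]
orientation: [0.742, 0.67, -0.002, -0.003]
ft_force: [-30.1, 5.5, 23.6]
grip_width: 9.2
grip_force: 25.0
```

Request:
{"name": "apply_moves", "arguments": {"increments": [[[0,0,0,0,0,0,-0.4],[0,0,0,0,0,0,-0.35],[0,-0.003,0,0,0,0,-0.35],[0,-0.003,0,0,0,0,-0.35],[0,-0.003,-0.03,0,0,0,-0.35],[0,-0.003,-0.08,0,0,0,-0.35],[0,-0.003,-0.13,0,0,0,-0.35],[0,-0.06,-0.17,0,0,0,-0.35],[0.06,-0.1,-0.2,0,0,0,-0.35],[0.12,-0.1,-0.2,0,0,0,-0.35],[0.2,-0.1,-0.2,0,0,0,-0.35],[0.2,-0.1,-0.2,0,0,0,-0.35],[0.2,-0.1,-0.2,0,0,0,-0.35]]]}}

```text
time_s: 26.1
position: [514.8, 23.6, 222.7]
orientation: [0.742, 0.671, 0.0, 0.0]
ft_force: [0.7, -0.2, 0.3]
grip_width: 30.1
grip_force: 0.0
```

Run:
```python
from h import *
for n in ["top","scene"]:
    p=eyes.snapshot(n); save(p,n+"9.png")
    for t in ["label_roll","drawer_handle","solder_spool","tape_roll"]: print(n,t,[w(p,k["at"]).round() for k in models.pinpoint(p,t)])
```

```text
top label_roll [array([ 336., -165.,    5.]), array([ 491., -327.,   -0.])]
top drawer_handle [array([ 593., -187.,   43.])]
top solder_spool [array([573., 228.,   4.]), array([ 733., -200.,   -3.])]
top tape_roll [array([ 365., -411.,    1.]), array([574., 227.,   4.])]
scene label_roll [array([ 492., -325.,   -1.]), array([ 340., -163.,   -6.])]
scene drawer_handle [array([ 591., -184.,   39.])]
scene solder_spool [array([572., 225.,  -7.])]
scene tape_roll []
```

View pics/top9.png

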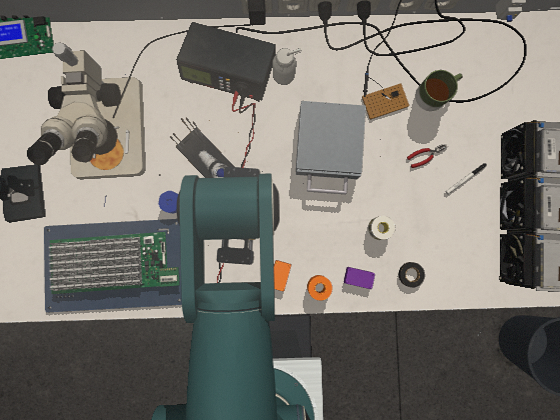

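The drawer is shut (handle at 327,185), the roll stands clear at (382,228), and the bystanders haven't moved.

```bash
python3 -c "
from plant import r
print(r.finish_job())"
```

```text
the job is handed in; nothing more can be done
None
```

The job is handed in at about 26 s of the 67 s allowed: the label roll stands clear to the right of the drawer, the black box was laid flat inside, and the drawer is pushed fully shut.

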